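Seat the vial carrier on its hidden pin in the sample cooler

ROBOT

A 6-joint arm with a two-finger parallel gripper is mounted at the origin on the work surface. World frame = base frame: x ahead of the robot, y to its left, z up, the work surface at z = 0. Lengths are in mm, angles in rad, forces in N, time in s.
With the tool pointing down it reaches from about 350 to 775 mm from the base axis. Payload 7.3 kg.
Tool frame: the origin (TCP) lies at the very end of the fingers, on their centre line; the grasp point (between the pads) lies 19 mm behind it; x points along the fingers, z is the direction in which the jaws open and shut, and the axes are right-handed (so a half turn about x gives the same grasp; the last joint's range is limited). The gripper opens to 92 mm and grips with 3 to 60 N. Pads are 19 mm wide; open, the fingers measure 130 mm over their backs; the gripper's body (75 mm by 190 mm) begins 47 mm behind the grasp point.
Start: joints at [1.1, 0.342, 1.524, -0, 1.275, -0.146], TCP at [167.523, 497.575, 226.741] pointing down, gripper open.
Joint ranges: [-2.53, 2.53], [-0.77, 2.02], [0.04, 2.7], [-1, 4.14], [0.28, 2.66], [-3.11, 3.11]. Speed limits (rad/s): [2.57, 2.57, 3.14, 3.14, 3.14, 3.14].

INTERFACE

Orientations are given as [roll, pitch, yaw] about the fixed x, y, z axes, in that order (R = Rz(yaw) Ry(pitch) Rx(roll)).
In Python, from plant import * gives the robot as it stands.
- The arm moves only by the tool carry_out, never from a script. Its argument "rows" is a list of rows, each a list of 4 numbers: the shift along the world's x, y, z in mm, then the turn about the world's z in degrees. In form: [[x, y, z, twist], ...]. A call has 1 to 20 rows; each row is the pose to reach, as a shift and turn from the pose measured when the call began; what a row does not reach only later rows make up. A row lasts 1/12 s, in which the tool goes at most 41.7 mm and 7.16 degrees, less where a joint would pass 70% of its speed; a pose out of reach is approached as far as the arm can. A call with a gripper value outside its range is refused whole. "hand" is the finger opening in mm, from 0 to 91.8, set as the call begins (left out, the last holds). The fingers move at their own pace and stop on an object; the grip force is fixed at half the most. Time passes only in rows, so rows that repeat a pose let the fingers close. It gives the time, the measured TCP pose, the force and the opening at its end, in the units of the state.
- get_obs(): the state, without advancing time (a new reading comes with each control period).
- capture(name): name is "scene" or "top" or "wrist"; returns the picture (420x560x3 uint8, red, green, blue); there is no depth.
- camera_info(name): a dict with "camera_matrix" (3x3 intrinsics, pixels), "pose" (4x4, takes a point from camera to world coordinates); the wrist camera has in their place "mount" (4x4, takes a point from camera to tool coordinates, whose origin is the TCP and whose axes are the tool frame's). Camera axes: x right, y down, z forward; pixel columns grow to the right and rows downward; lengths in mm; the calibration is good to about 2 mm. A picture is of the moment at which its call begins: read the wrist's pose just before it. camera_info takes no time and is no camera call.
- close_job(): hands the job in, once; it reports no verdict.
The state is a dict: "time": time; "joint_positions": joint angles; "dq": joint speeds; "tau": joint torques, N m; "tool_pos": TCP position; "tcp_rot": TCP orientation; "contact_force": force on the tool from outside, world axes, zero at the start; "moment": the same for the moment, N m; "grip_width": finger opening in mm.
Only numpy, scipy, OpenCV 4.12 (cv2) and the standard library are available. Lean on these libraries where they do the work, as an engineer would, in place of code of your own. Each camera call takes 0.05 s, during which the arm holds its last target. There are 200 camera calls.

TASK

Lift the small white sample cooler's lid by its orange tab until it rests open on its stop. Pick up the grey vial carrier by its yellow fin, keep it upright, lower it lengthwise into the cooler's bay and slide it fore and aft over the locating pin that is hidden beneath it until it drops on, press it down against the sprung floor as far as it goes, and finish while still holding it pressed down: do not let go. Leave the blue vial rack, glass bottle and white beaker where they are.

Things in the scene. Friction and masses are not known exactly. Their poses are not given: they have to be found in the camera images.
- lid (a joint): the cooler's hinged lid, smoked clear plastic 170 x 146 x 8 mm, 220 g. 0 = shut, 1.9 = fully open, leaning back on its stop (rad). It falls shut if let go below about 1.5 rad and falls back onto its stop from above about 1.6 rad.
- lid_tab (a point): grip point on the lid's orange tab: 20 mm wide (y), 10 mm thick (z), sticking out 38 mm past the lid's front edge; this point is 26 mm out from that edge, mid-width, mid-thickness, 115 mm above the bench with the lid shut, when x points to the hinge and z up. Free space below and beside the tab. It can pivot between fingers that close along y.
- lid_hinge (a point): middle of the lid's hinge line, on the far top edge of the cooler, 110 mm above the bench; the hinge line runs along its y; 196 mm from the tab's grip point.
- cooler: the sample cooler, a fixed white open-topped box 170 (x) x 146 (y) x 110 mm high with 8 mm walls (inside 154 x 130 mm); origin at the middle of its underside, x from the front (tab side) to the hinge side, z up.
- bay (a point): centre of the bay at the height of its sprung floor at rest, 40 mm above the bench; axes as the cooler's. A fixed brass pin, 12 mm in diameter with a tapered tip, comes up through a slot, its top 10 mm above the floor at rest. It stands on the bay's lengthwise middle line (y = 0), up to 12 mm before or behind the centre: feel for it (or see it with the lid open).
- floor_plate (a joint): how far the bay's sprung aluminium floor is pressed down: 0 at rest, 0.007 fully down (m). It starts to give at about 5 N (more than the carrier's weight) and is fully down at about 10 N in all, the carrier's weight included; it springs up again when let go.
- carrier_centre (a point): centre of the loose vial carrier, half-way up (33 mm above its underside): a grey plate 100 (x) x 64 (y) x 26 mm, about 300 g, z up. In the middle of its underside is a round socket, 16 mm wide, 20 mm deep. Riding on the pin's top it stands 10 mm higher than when dropped on to the floor at rest; the floor then goes down another 7 mm. Stands on the bench at first.
- carrier_fin (a point): middle of the yellow fin on top of the carrier, 46 mm above its underside: 34 mm along x, 14 mm thick along y, from 26 to 66 mm above the underside. Take it from above, fingers closing along y, tips not lower than the plate's top. Three vials stand on each end of the plate, to 52 mm above the underside; their glass begins 30 mm from the fin's middle along x.
- rack: dark blue vial rack 105 x 70 x 28 mm with small white-capped vials, 46 mm tall in all; origin at the middle of its underside. To be left alone.
- flask: glass bottle with a blue cap, 72 mm in diameter, 125 mm tall; origin at the middle of its underside. To be left alone.
- beaker: white beaker, 60 mm in diameter, 70 mm tall; origin at the middle of its underside. To be left alone.

How it is judged:
By the outcome, as a careful person would: the job done as asked, in the order asked, and still so for the second after the job is handed in, while the arm keeps its last pose, push and grip.
It also fails if it takes over 64 s, if anything falls off the work surface, if the arm or the gripper's body presses on something with over 40 N, if the wrist force passes 120 N, or if a joint passes its speed limit or range.

## Working session

There is one attempt and no reset: what is moved stays moved. The work goes in short steps, Python scripts to look and compute and a tool call to move; the robot and the scene stay as the last step left them, time stands still between calls to the robot, and variables do not carry over. Pictures are saved under pics/ and viewed, about 8 in all and at most 12, crops included, and the job is handed in when it is done.

Besides the shell and the picture viewer there is one more tool, called after "Request:" by a JSON object that holds its "op" and its "data", one argument or row to a line. carry_out: Moves the arm, as the interface text tells. Its arguments: {"type":"object","properties":{"rows":{"type":"array"},"hand":{"type":"number"}},"required":["rows"]}

```bash
mkdir -p pics; ls; python3 - <<'E'
from plant import *
import cv2,numpy as np
o=get_obs();print(o)
for n in("scene","top"):
    cv2.imwrite(f"pics/{n}0.png",capture(n)[:,:,::-1]);c=camera_info(n);print(n,np.round(c["camera_matrix"],1).tolist(),np.round(c["pose"],3).tolist())
print(np.round(camera_info("wrist")["mount"],3).tolist(),np.round(camera_info("wrist")["camera_matrix"],1).tolist())
a=np.hstack([cv2.imread("pics/scene0.png"),cv2.imread("pics/top0.png")])
cv2.imwrite("pics/both0.png",cv2.resize(a,(800,300)))
E
```

```text
pics
{'time': 0.0, 'joint_positions': array([ 1.10000239e+00,  3.42730967e-01,  1.52501389e+00,  1.15286869e-05,
        1.27541728e+00, -1.46038736e-01]), 'dq': array([-0.00047689,  0.00012076, -0.00069947,  0.00261096,  0.00070156,
       -0.0008077 ]), 'tau': array([-2.88789033e-04, -4.31228793e+01, -2.44219315e+01,  7.17765070e-02,
        5.58810204e-02, -7.15042916e-05]), 'tool_pos': array([167.32150266, 497.18878701, 226.0417866 ]), 'tcp_rot': array([ 2.98853   ,  1.5692268 , -2.04861754]), 'contact_force': array([ 0.35862406, -0.77565523, -0.22753218]), 'moment': array([ 0.05605841,  0.00736758, -0.01612605]), 'grip_width': 92.23479098668211}
scene [[420.0, 0.0, 275.1], [0.0, 420.0, 219.5], [0.0, 0.0, 1.0]] [[0.404, 0.721, -0.563, 1180.034], [0.914, -0.309, 0.261, -308.175], [0.015, -0.62, -0.784, 967.914], [0.0, 0.0, 0.0, 1.0]]
top [[465.1, 0.0, 280.1], [0.0, 465.1, 211.3], [0.0, 0.0, 1.0]] [[0.018, -0.996, 0.083, 436.23], [-1.0, -0.018, 0.001, -10.761], [0.0, -0.083, -0.997, 1417.571], [0.0, 0.0, 0.0, 1.0]]
[[0.0, -0.287, 0.958, -158.637], [-0.0, -0.958, -0.287, 77.157], [1.0, -0.0, -0.0, 0.945], [0.0, 0.0, 0.0, 1.0]] [[325.8, 0.0, 274.8], [0.0, 325.8, 207.2], [0.0, 0.0, 1.0]]
```

View pics/top0.png

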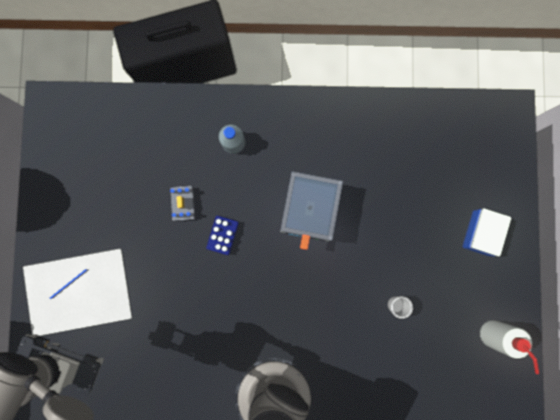

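View pics/scene0.png

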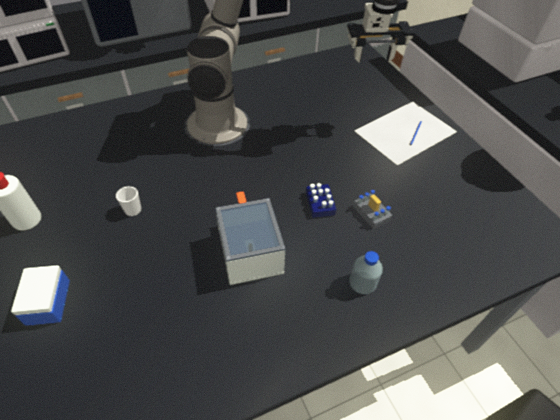

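Top view: cooler lid around (312,207) with the tab at (305,242), carrier with yellow fin at (180,202), rack at (223,235), bottle at (231,138) and beaker at (400,307). The scene view agrees. Next I'll measure them.

```bash
cat > h.py <<'E'
from plant import *
import cv2,numpy as np
from scipy.spatial.transform import Rotation as Ro
def R_of(o): return Ro.from_euler("xyz",o["tcp_rot"]).as_matrix()
def pose(n,o=None):
    c=camera_info(n)
    if n!="wrist": return np.array(c["camera_matrix"]),np.array(c["pose"])
    T=np.eye(4);T[:3,:3]=R_of(o);T[:3,3]=o["tool_pos"]
    return np.array(c["camera_matrix"]),T@np.array(c["mount"])
def cast(K,P,uv,z):
    d=P[:3,:3]@np.linalg.inv(K)@np.r_[uv,1]
    return P[:3,3]+d*(z-P[2,3])/d[2]
def blobs(im,lo,hi,amin=15):
    m=cv2.inRange(cv2.cvtColor(im,cv2.COLOR_RGB2HSV),lo,hi)
    c,_=cv2.findContours(m,cv2.RETR_EXTERNAL,cv2.CHAIN_APPROX_NONE)
    return sorted([k for k in c if cv2.contourArea(k)>=amin],key=cv2.contourArea,reverse=True)
def report(im,K,P,lo,hi,z,n=3,amin=15):
    for k in blobs(im,lo,hi,amin)[:n]:
        r=cv2.minAreaRect(k);b=[cast(K,P,p,z)[:2] for p in cv2.boxPoints(r)]
        print(np.round(r[0],1),np.round(r[1],1),"xy",np.round(cast(K,P,r[0],z)[:2],1),"box",np.round(b,0).tolist())
E
python3 - <<'E'
from h import *
o=get_obs();R=R_of(o);print(np.round(R,2).tolist())
im=cv2.imread("pics/top0.png")[:,:,::-1].copy();K,P=pose("top")
print("tab");report(im,K,P,(3,150,120),(14,255,255),120)
print("fin");report(im,K,P,(20,130,120),(35,255,255),66)
print("lid");report(im,K,P,(100,40,70),(118,150,170),112,5,200)
print("corners",[np.round(cast(K,P,p,114)[:2],0).tolist() for p in((293,173),(342,181),(331,241),(281,233))])
print("carrier",[np.round(cast(K,P,p,40)[:2],0).tolist() for p in((170,187),(192,186),(194,219),(172,220))])
E
```

```text
[[-0.0, -0.95, 0.32], [-0.0, 0.32, 0.95], [-1.0, 0.0, -0.0]]
tab
[304.6 241.9] [ 7.  13.1] xy [459.8 -79.4] box [[444.0, -66.0], [480.0, -74.0], [475.0, -93.0], [440.0, -85.0]]
fin
[179.5 202. ] [10.  5.] xy [570.4 284.9] box [[585.0, 293.0], [585.0, 278.0], [556.0, 277.0], [556.0, 292.0]]
lid
[311.3 205.5] [43.9 52.2] xy [562.9 -97.1] box [[501.0, -23.0], [647.0, -49.0], [625.0, -172.0], [480.0, -144.0]]
[220.5 235. ] [24.3 37.6] xy [475.  156.5] box [[435.0, 204.0], [536.0, 174.0], [515.0, 108.0], [415.0, 139.0]]
corners [[654.0, -44.0], [634.0, -183.0], [464.0, -153.0], [484.0, -13.0]]
carrier [[617.0, 321.0], [622.0, 255.0], [523.0, 246.0], [519.0, 311.0]]
```

Request:
{"op": "carry_out", "data": {
  "rows": [
    [35,-36,0,0],
    [80,-80,0,0],
    [115,-115,0,0],
    [145,-145,0,2],
    [175,-175,0,4],
    [200,-200,0,6],
    [225,-235,0,8.6],
    [238,-270,0,8.6],
    [245,-310,0,8.6],
    [252,-350,0,8.6],
    [260,-390,0,8.6],
    [266,-430,0,8.6],
    [272,-470,0,8.6],
    [278,-510,0,8.6],
    [282,-545,0,8.6],
    [283,-570,0,8.6],
    [283,-575,0,8.6],
    [283,-575,0,8.6],
    [283,-575,0,8.6]
  ]
}}

```text
time: 1.68
tool_pos: [450.0, -77.4, 225.8]
tcp_rot: [1.968, 1.569, -2.92]
contact_force: [0.1, 0.6, 0.3]
grip_width: 91.7
```

```bash
python3 - <<'E'
from h import *
o=get_obs();im=capture("wrist");cv2.imwrite("pics/w1.png",im[:,:,::-1]);K,P=pose("wrist",o)
print(o["time"],o["tool_pos"],np.round(R_of(o)[:,2],3),o["contact_force"])
report(im,K,P,(3,150,90),(14,255,255),120)
E
```

```text
1.6833 [449.95789938 -77.35365638 225.76535947] [ 0.175  0.985 -0.001] [0.09301413 0.56240739 0.34511286]
```

View pics/w1.png

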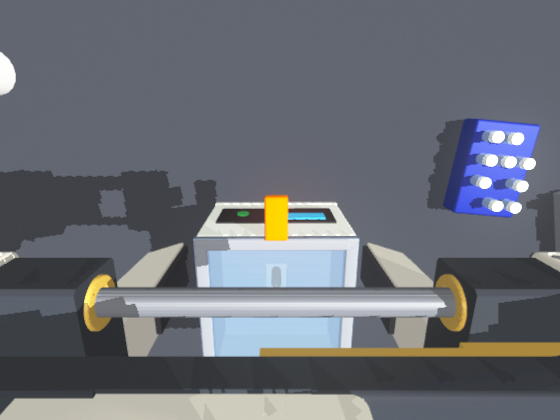

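Wrist view: the tab is at about (276,218), from its tip at row 196 to the lid edge at row 240. The cooler is square in the view, midway between the fingers. I also see the brass pin faintly through the lid near (276,275).

```bash
python3 - <<'E'
from h import *
o=get_obs();im=cv2.imread("pics/w1.png")[:,:,::-1].copy();K,P=pose("wrist",o)
report(im,K,P,(10,200,150),(24,255,255),120,1)
print(np.round([cast(K,P,p,z)[:2] for p,z in (((276,196),120),((276,240),120),((203,240),118),((356,240),118),((275,265),50),((275,287),50))],1).tolist())
E
```

```text
[276. 217.] [44. 22.] xy [460.9 -76.9] box [[440.0, -83.0], [443.0, -64.0], [483.0, -71.0], [479.0, -90.0]]
[[442.7, -73.7], [481.8, -80.5], [471.4, -144.0], [494.8, -11.3], [539.9, -91.7], [567.5, -96.5]]
```

Request:
{"op": "carry_out", "data": {
  "rows": [
    [5,1,-35,0],
    [5,1,-70,0],
    [5,1,-100,0],
    [5,1,-122,0],
    [5,1,-130,0],
    [5,1,-130,0],
    [5,1,-130,0]
  ],
  "hand": 50
}}

```text
time: 2.32
tool_pos: [455.5, -74.8, 96.6]
tcp_rot: [2.409, 1.57, -2.476]
contact_force: [-0.6, 0.2, 0.9]
grip_width: 52.0
```

Request:
{"op": "carry_out", "data": {
  "rows": [
    [0,0,0,0],
    [0,0,0,0],
    [0,0,0,0],
    [0,0,0,0],
    [0,0,0,0],
    [0,0,0,0],
    [0,0,0,0],
    [0,0,0,0]
  ],
  "hand": 0
}}

```text
time: 2.98
tool_pos: [455.4, -77.4, 97.2]
tcp_rot: [-3.062, 1.566, -1.663]
contact_force: [-3.9, -13.4, 3.1]
grip_width: 19.5
```

```bash
python3 - <<'E'
import numpy as np
# arc: hinge z110, grip 5 above -> radius 196; shifts along cooler x
h=np.array([193.0+0,0]);r0=np.array([-196,5.]);yaw=np.radians(-10)
for n in (20,20):pass
A=np.r_[np.linspace(.04,.1,2),np.linspace(.19,1.88,22)]
for a in A:
    c,s=np.cos(a),np.sin(a)
    x=r0[0]*c+r0[1]*s; z=-r0[0]*s+r0[1]*c
    d=x+196;print([round(d*np.cos(yaw)),round(d*np.sin(yaw)),round(z-5)],round(a,2))
E
```

```text
[0, 0, 8] 0.04
[1, 0, 20] 0.1
[4, -1, 37] 0.19
[8, -1, 52] 0.27
[13, -2, 67] 0.35
[20, -3, 82] 0.43
[27, -5, 95] 0.51
[36, -6, 109] 0.59
[45, -8, 121] 0.67
[56, -10, 133] 0.75
[67, -12, 143] 0.83
[79, -14, 153] 0.91
[92, -16, 162] 0.99
[106, -19, 170] 1.08
[120, -21, 176] 1.16
[134, -24, 182] 1.24
[149, -26, 186] 1.32
[165, -29, 189] 1.4
[180, -32, 191] 1.48
[195, -34, 191] 1.56
[211, -37, 190] 1.64
[226, -40, 188] 1.72
[242, -43, 185] 1.8
[256, -45, 180] 1.88
```

Request:
{"op": "carry_out", "data": {
  "rows": [
    [0,0,8,0],
    [1,0,20,0],
    [4,-1,37,0],
    [8,-1,52,0],
    [13,-2,67,0],
    [20,-3,82,0],
    [27,-5,95,0],
    [36,-6,109,0],
    [45,-8,121,0],
    [56,-10,133,0],
    [67,-12,143,0],
    [79,-14,153,0],
    [79,-14,153,0]
  ]
}}

```text
time: 4.07
tool_pos: [535.8, -91.6, 251.7]
tcp_rot: [-2.704, 1.566, -1.305]
contact_force: [-3.3, 0.6, 3.1]
grip_width: 20.0
```

Request:
{"op": "carry_out", "data": {
  "rows": [
    [12,-2,8,0],
    [26,-5,16,0],
    [40,-7,22,0],
    [54,-10,28,0],
    [69,-12,32,0],
    [85,-15,35,0],
    [100,-18,37,0],
    [115,-20,37,0],
    [131,-23,36,0],
    [146,-26,34,0],
    [162,-29,31,0],
    [175,-31,26,0],
    [175,-31,26,0],
    [175,-31,26,0]
  ]
}}

```text
time: 5.23
tool_pos: [711.6, -122.2, 277.9]
tcp_rot: [-2.268, 1.565, -0.869]
contact_force: [3.4, 1.3, 2.1]
grip_width: 19.7
```

Request:
{"op": "carry_out", "data": {
  "rows": [
    [0,0,0,0],
    [0,0,0,0],
    [0,0,0,0],
    [0,0,0,0],
    [0,0,15,0],
    [0,0,35,0],
    [0,0,55,0],
    [0,0,55,0]
  ],
  "hand": 50
}}

```text
time: 5.9
tool_pos: [712.2, -122.5, 337.7]
tcp_rot: [-1.956, 1.558, -0.557]
contact_force: [-0.1, -0.7, 1.4]
grip_width: 50.0
```

```bash
python3 - <<'E'
from h import *
o=get_obs();print(o["tool_pos"],o["joint_positions"],o["contact_force"])
cv2.imwrite("pics/top2.png",capture("top")[100:300,130:400,::-1]);
K,P=pose("scene");im=capture("scene");cv2.imwrite("pics/sc2.png",cv2.resize(im[100:320,160:440,::-1],None,fx=2,fy=2))
E
```

```text
[ 712.23278508 -122.52805035  337.68550294] [-0.27473068  0.72689569  0.57878446 -0.00361428  1.82382298 -1.67471206] [-0.07304378 -0.66921858  1.36144245]
```

View pics/sc2.png

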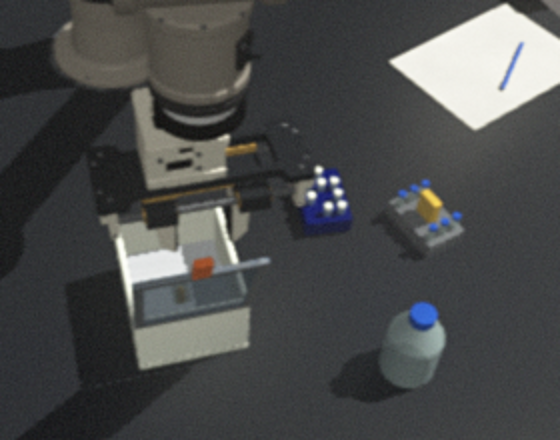

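Scene view: the lid is leaning open on its stop, with the orange tab up at about (203,268) in the crop. The rack, carrier and bottle are undisturbed. Next I move above the carrier.

Request:
{"op": "carry_out", "data": {
  "rows": [
    [-12,33,0,0],
    [-24,68,0,2],
    [-36,105,0,4],
    [-48,142,0,6],
    [-60,178,0,8],
    [-72,212,-10,10],
    [-84,246,-25,12],
    [-96,280,-40,13],
    [-108,312,-60,13],
    [-120,342,-80,13],
    [-130,370,-98,13],
    [-138,395,-108,13],
    [-142,407,-112,13],
    [-142,407,-112,13],
    [-142,407,-112,13]
  ],
  "hand": 60
}}

```text
time: 7.25
tool_pos: [569.6, 284.3, 220.9]
tcp_rot: [-2.326, 1.564, -0.699]
contact_force: [0.4, -0.9, 0.4]
grip_width: 59.6
```

```bash
python3 - <<'E'
from h import *
o=get_obs();im=capture("wrist");cv2.imwrite("pics/w3.png",im[:,:,::-1]);K,P=pose("wrist",o)
R=R_of(o);print(o["time"],o["tool_pos"],"jaw",np.degrees(np.arctan2(R[1,2],R[0,2])))
report(im,K,P,(15,150,90),(33,255,255),66)
E
```

```text
7.25 [569.61904372 284.33189962 220.91172841] jaw 93.22184502629852
[360.5 349. ] [ 12. 333.] xy [752.9 393.7] box [[756.0, 201.0], [733.0, 583.0], [750.0, 587.0], [773.0, 201.0]]
[278.7 191. ] [38.4 13.3] xy [570.5 288.1] box [[552.0, 280.0], [551.0, 293.0], [590.0, 297.0], [591.0, 283.0]]
[156.2 302.4] [18.5 55.7] xy [704.8 160.4] box [[741.0, 145.0], [670.0, 155.0], [671.0, 175.0], [742.0, 166.0]]
```

View pics/w3.png

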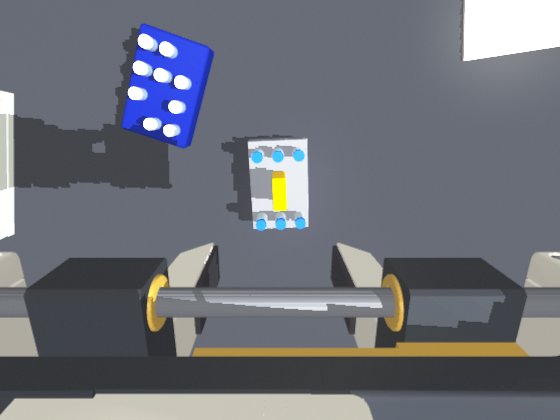

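Wrist view: the carrier is centred near (278,185), with the fin at (279,191) and blue caps at rows 156 and 223. I'll use the vial caps to fix its centre and yaw.

```bash
python3 - <<'E'
from h import *
o=get_obs();im=cv2.imread("pics/w3.png")[:,:,::-1].copy();K,P=pose("wrist",o)
report(im,K,P,(96,150,120),(112,255,255),52,8,20)
q=np.array([cast(K,P,p,26)[:2] for p in((248,140),(307,138),(308,226),(252,229))]);print(q.round(0).tolist(),q.mean(0))
E
```

```text
[256.5 156.5] [ 9. 11.] xy [540.6 263.4] box [[546.0, 259.0], [535.0, 259.0], [535.0, 268.0], [546.0, 268.0]]
[280.5 223.5] [11.  9.] xy [610.6 291.7] box [[605.0, 287.0], [604.0, 296.0], [617.0, 297.0], [617.0, 287.0]]
[277.5 156. ] [10.  9.] xy [539.  284.4] box [[534.0, 280.0], [534.0, 289.0], [544.0, 289.0], [544.0, 280.0]]
[260.5 224.5] [11.  9.] xy [613.  270.4] box [[607.0, 265.0], [606.0, 275.0], [619.0, 276.0], [620.0, 266.0]]
[298.5 155. ] [10.  9.] xy [536.8 305.4] box [[532.0, 301.0], [532.0, 310.0], [542.0, 310.0], [542.0, 301.0]]
[300.  222.5] [ 8. 11.] xy [608.3 312.4] box [[615.0, 309.0], [602.0, 308.0], [602.0, 316.0], [614.0, 317.0]]
[[527.0, 252.0], [522.0, 315.0], [621.0, 324.0], [629.0, 260.0]] [574.76543568 287.95471242]
```

Request:
{"op": "carry_out", "data": {
  "rows": [
    [3,2,-36,2.6],
    [5,3.7,-72,2.6],
    [5,3.7,-108,2.6],
    [5,3.7,-140,2.6],
    [5,3.7,-165,2.6],
    [5,3.7,-182,2.6],
    [5,3.7,-190,2.6],
    [5,3.7,-190,2.6],
    [5,3.7,-190,2.6]
  ]
}}

```text
time: 8.05
tool_pos: [576.5, 286.6, 32.6]
tcp_rot: [-2.077, 1.562, -0.407]
contact_force: [0.7, -0.3, 0.5]
grip_width: 59.8
```

Request:
{"op": "carry_out", "data": {
  "rows": [
    [0,0,0,0],
    [0,0,0,0],
    [0,0,0,0],
    [0,0,0,0],
    [0,0,0,0],
    [0,0,0,0],
    [0,0,0,0],
    [0,0,0,0],
    [0,0,0,0]
  ],
  "hand": 0
}}

```text
time: 8.8
tool_pos: [576.5, 286.9, 32.7]
tcp_rot: [-2.019, 1.562, -0.35]
contact_force: [-0.1, 0.9, 1.2]
grip_width: 14.2
```

Request:
{"op": "carry_out", "data": {
  "rows": [
    [0,0,8,0],
    [0,0,25,0],
    [0,0,55,0],
    [0,0,90,0],
    [0,0,125,0],
    [0,0,155,0],
    [0,0,170,0],
    [0,0,170,0]
  ]
}}

```text
time: 9.47
tool_pos: [578.1, 287.4, 207.6]
tcp_rot: [-1.713, 1.555, -0.043]
contact_force: [0.7, 0.1, -3.7]
grip_width: 14.3
```

```bash
python3 - <<'E'
from h import *
o=get_obs();im=capture("wrist");cv2.imwrite("pics/w4.png",im[:,:,::-1]);K,P=pose("wrist",o)
R=R_of(o);print(o["time"],o["tool_pos"],"jaw",np.degrees(np.arctan2(R[1,2],R[0,2])),o["contact_force"],o["moment"])
E
```

```text
9.4667 [578.08121787 287.36725526 207.60611361] jaw 95.66610471543383 [ 0.7271751   0.14179589 -3.73039248] [ 0.06198698 -0.03402126  0.0349161 ]
```

View pics/w4.png

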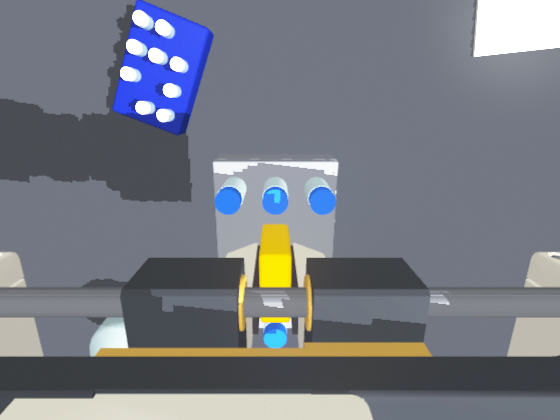

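The carrier is held level. Its front caps are at row 200 and the fin sits between the pads. Now I'll look for the pin, using the new top view plus the first wrist view through the lid.

```bash
python3 - <<'E'
from h import *
o=get_obs();im=capture("top");K,P=pose("top");cv2.imwrite("pics/top5.png",im[:,:,::-1])
a=cv2.resize(im[150:250,270:350,::-1],(480,600),interpolation=cv2.INTER_CUBIC)
b=cv2.resize(cv2.imread("pics/w1.png")[230:300,256:296],(320,560),interpolation=cv2.INTER_CUBIC)
b=cv2.copyMakeBorder(b,0,40,0,0,cv2.BORDER_CONSTANT)
cv2.imwrite("pics/pin.png",np.hstack([a,b]))
K,P=pose("wrist",o)
f=cast(K,P,(275,200),227);print("front cap",f,"offset centre-TCP",f+36*np.r_[np.cos(.0995),np.sin(.0995),0]-o["tool_pos"])
E
```

```text
front cap [537.41439202 283.81208485 227.        ] offset centre-TCP [-3.77616039  0.41419828 22.49810408]
```

View pics/pin.png

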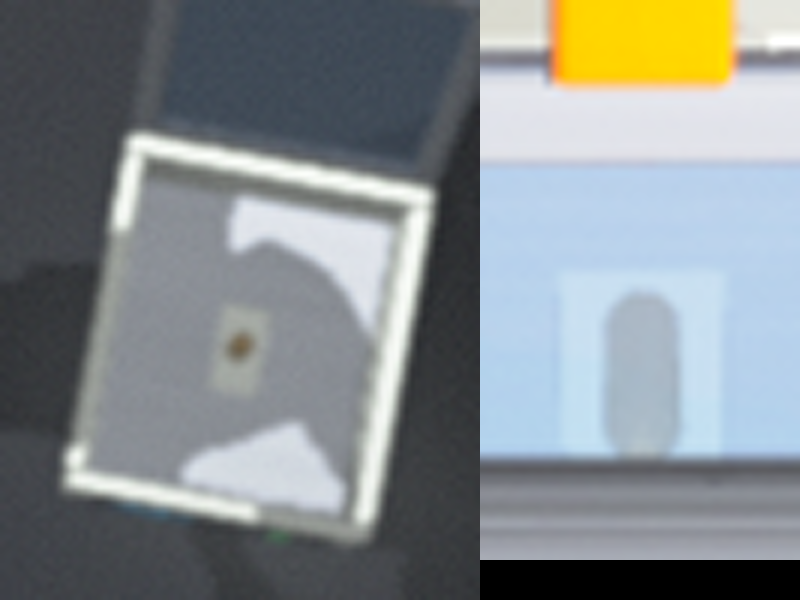

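```bash
python3 - <<'E'
from h import *
im=cv2.imread("pics/top5.png")[:,:,::-1].copy();K,P=pose("top")
hsv=cv2.cvtColor(im,cv2.COLOR_RGB2HSV)[195:222,298:324]
m=((hsv[...,0]>5)&(hsv[...,0]<28)&(hsv[...,1]>70));ys,xs=np.nonzero(m);w=hsv[...,1][m].astype(float)
pc=np.array([(xs*w).sum()/w.sum()+298,(ys*w).sum()/w.sum()+195]);print("pin px",pc,len(xs))
pin=cast(K,P,pc,47)[:2];print("pin",pin)
c=np.array([cast(K,P,np.array(p)/6+(270,150)-.5,110)[:2] for p in((133,135),(432,190),(370,545),(65,490))]);print(c.round(0).tolist(),c.mean(0))
print("slot line w1 camera pose needed")
from numpy import cos,sin,radians
y=radians(-10);ex=np.array([cos(y),sin(y)]);ey=np.array([-sin(y),cos(y)])
for C in (c.mean(0),np.array([565,-96])): print("pin rel bay",(pin-C)@ex,(pin-C)@ey)
s=cast(K,P,np.array((240,350))/6+(270,150)-.5,40)[:2];print("slot patch",s)
# w1 pose
o={"tcp_rot":np.array([1.968,1.569,-2.92]),"tool_pos":np.array([449.96,-77.35,225.77])};K,P=pose("wrist",o)
q=cast(K,P,(276.1,270),40)[:2];print("w1 slot",q,(q-[565,-96])@ey)
E
```

```text
pin px [309.53892216 207.        ] 2
pin [564.49790025 -96.24814293]
[[658.0, -40.0], [634.0, -182.0], [466.0, -154.0], [489.0, -11.0]] [561.50430419 -96.90182361]
slot line w1 camera pose needed
pin rel bay 2.8346061458153335 1.1635823030712922
pin rel bay -0.45138216384221136 -0.3315617882633195
slot patch [562.66229224 -96.60158604]
w1 slot [551.30631633 -93.423469  ] 0.15950449441993783
```

Request:
{"op": "carry_out", "data": {
  "rows": [
    [0,-10,0,0],
    [0,-30,0,-1],
    [-1,-58,0,-3],
    [-2,-88,0,-5],
    [-3,-118,0,-7],
    [-4,-148,0,-9],
    [-5,-178,0,-11],
    [-6,-208,0,-13],
    [-7,-238,0,-15],
    [-8,-268,0,-15.7],
    [-9,-298,0,-15.7],
    [-10,-328,0,-15.7],
    [-11,-353,0,-15.7],
    [-11,-372,0,-15.7],
    [-11,-382,0,-15.7],
    [-11,-384.5,0,-15.7],
    [-11,-384.5,0,-15.7],
    [-11,-384.5,0,-15.7],
    [-11,-384.5,0,-15.7]
  ]
}}

```text
time: 11.15
tool_pos: [564.9, -96.6, 201.9]
tcp_rot: [-2.09, 1.563, -0.693]
contact_force: [-0.0, 0.2, -2.8]
grip_width: 13.7
```

```bash
python3 - <<'E'
from h import *
o=get_obs();im=capture("wrist");cv2.imwrite("pics/w6.png",im[:,:,::-1])
R=R_of(o);print(o["time"],o["tool_pos"],"jaw",np.degrees(np.arctan2(R[1,2],R[0,2])),o["contact_force"],o["moment"])
E
```

```text
11.15 [564.94122624 -96.59599864 201.90583012] jaw 80.04202495296036 [-0.04054618  0.19754887 -2.80193581] [-0.05278042  0.01718464  0.01659362]
```

View pics/w6.png

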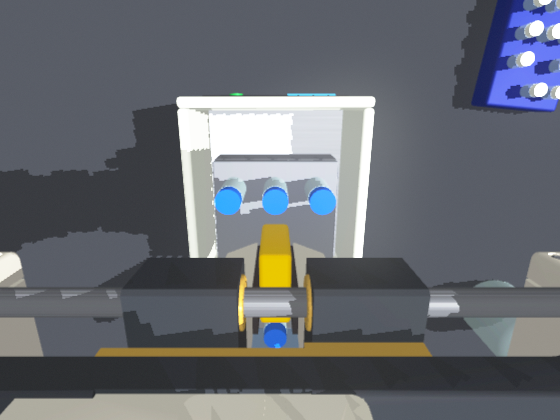

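Wrist view: the carrier (columns 215–337) is centred between the cooler walls (inner midpoint about 277), level and clear. Now I lower it.

Request:
{"op": "carry_out", "data": {
  "rows": [
    [1,0,-20,0],
    [2.5,-0.5,-45,0],
    [2.5,-0.5,-70,0],
    [2.5,-0.5,-90,0],
    [2.5,-0.5,-103,0],
    [2.5,-0.5,-110,0],
    [2.5,-0.5,-110,0],
    [2.5,-0.5,-110,0]
  ]
}}

```text
time: 11.87
tool_pos: [567.9, -96.7, 92.5]
tcp_rot: [-2.055, 1.562, -0.657]
contact_force: [0.3, -0.6, -3.0]
grip_width: 13.8
```

Request:
{"op": "carry_out", "data": {
  "rows": [
    [0,0,-3,0],
    [0,0,-6,0],
    [0,0,-9,0],
    [0,0,-11,0],
    [0,0,-12,0],
    [0,0,-12,0],
    [0,0,-12,0]
  ]
}}

```text
time: 12.45
tool_pos: [567.9, -96.7, 80.5]
tcp_rot: [-2.058, 1.562, -0.66]
contact_force: [-0.1, -0.2, -2.4]
grip_width: 13.7
```

Request:
{"op": "carry_out", "data": {
  "rows": [
    [0,0,-1,0],
    [0,0,-2,0],
    [0,0,-3,0],
    [0,0,-4,0],
    [0,0,-4,0],
    [0,0,-4,0]
  ]
}}

```text
time: 12.95
tool_pos: [567.9, -96.7, 76.4]
tcp_rot: [-2.063, 1.562, -0.665]
contact_force: [0.1, -0.3, -2.6]
grip_width: 13.7
```

Request:
{"op": "carry_out", "data": {
  "rows": [
    [0,0,-1,0],
    [0,0,-2,0],
    [0,0,-3,0],
    [0,0,-4,0],
    [0,0,-5,0],
    [0,0,-5,0],
    [0,0,-5,0]
  ]
}}

```text
time: 13.53
tool_pos: [567.9, -96.8, 71.9]
tcp_rot: [-2.057, 1.562, -0.659]
contact_force: [-2.3, 0.2, 3.0]
grip_width: 13.6
```

Request:
{"op": "carry_out", "data": {
  "rows": [
    [-1,0,0,0],
    [-1,0,-1,0],
    [-1,0,-2,0],
    [-1,0,-3,0],
    [-1,0,-4,0],
    [-1,0,-4,0],
    [-1,0,-4,0]
  ]
}}

```text
time: 14.12
tool_pos: [567.7, -96.9, 68.3]
tcp_rot: [-1.969, 1.56, -0.571]
contact_force: [2.5, 0.6, 5.1]
grip_width: 13.9
```

Request:
{"op": "carry_out", "data": {
  "rows": [
    [0.5,0,-1,0],
    [0.5,0,-2,0],
    [0.5,0,-3,0],
    [0.5,0,-3,0],
    [0.5,0,-3,0]
  ]
}}

```text
time: 14.53
tool_pos: [567.8, -96.9, 65.6]
tcp_rot: [-2.008, 1.561, -0.61]
contact_force: [-1.2, -0.3, 8.0]
grip_width: 13.8
```

Request:
{"op": "carry_out", "data": {
  "rows": [
    [0,0,-1,0],
    [0,0,-2,0],
    [0,0,-3,0],
    [0,0,-3,0],
    [0,0,-3,0]
  ]
}}

```text
time: 14.95
tool_pos: [567.9, -96.9, 65.5]
tcp_rot: [-1.981, 1.559, -0.583]
contact_force: [-7.5, 1.4, 26.5]
grip_width: 13.5
```

```bash
python3 - <<'E'
from h import *
im=capture("wrist");s=capture("scene")
a=np.hstack([cv2.resize(im,(400,300)),cv2.resize(s[100:310,160:440],(400,300))])
cv2.imwrite("pics/end.png",a[:,:,::-1]);o=get_obs();print(o["time"],o["tool_pos"],o["contact_force"],o["moment"],o["grip_width"])
E
```

```text
15.05 [567.90102271 -96.94773695  65.51254842] [-6.13405384  2.16658498 25.39903971] [ 0.77745396  1.2165186  -0.01068971] 13.716540374987854
```

View pics/end.png

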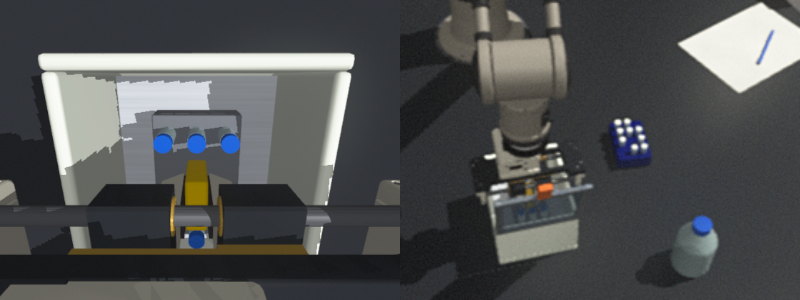

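The carrier sits level in the bay and is still gripped. The lid is open, and the rack and bottle are in place.

```bash
python3 -c "
from plant import *
print(close_job());o=get_obs();print(o['time'],o['tool_pos'],o['contact_force'])"
```

```text
the job is handed in; nothing more can be done
None
the job is handed in; nothing more can be done
```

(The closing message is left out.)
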